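Zero a spice mill's grind collar by feel and back it off

TASK

The spice mill has just been cleaned and put together again, so its grind setting is lost. Pinch the slim orange collar, keeping off the fixed metal rings just above and below it, turn it clockwise (seen from above) until you feel the burrs just touch, without forcing them together, then turn it back 60 degrees (four marks) from that point and let go. Leave the jar, hopper, bowl and brush as they stand.

Things in the scene. Friction and masses are not known exactly. Their poses are not given: they have to be found in the camera images.
- mill: Red bench mill, fixed: round housing 120 mm across on a black base 230 x 150 mm reaching 150 mm to the -x (spout) side; hopper off. Origin on the table on the mill's vertical axis, z up. From below: housing to z = 165 mm, aluminium shoulder disc 88 mm across with its top at 172 mm, neck ring, orange collar, seat ring (top of the mill, 228 mm).
- neck_ring: Fixed aluminium ring just below the collar, 54 mm across, from z = 172 to 197.5 mm above the table, with black marks every 15 degrees. Not to be touched. Its frame is the mill's.
- seat_ring: Fixed steel ring just above the collar (the hopper's seat), 54 mm across, from z = 209.5 to 228 mm above the table, open at the top, with black marks every 15 degrees on its rim. Not to be touched. Its frame is the mill's.
- collar_center (a point): Centre of the orange ribbed grind collar: a ring 60 mm across and 11 mm high (z = 198 to 209 mm above the table), so it stands 3 mm proud of the fixed rings above and below. The point lies on the mill's vertical axis, half-way up the collar. The collar turns about this axis; clockwise seen from above = finer.
- collar_mark (a point): White mark on the collar's outer face, 30 mm from the axis, half-way up; x points outwards through the mark, z up: it shows how the collar is turned. The collar turns with an even drag of about 0.08 Nm, stays where it is left, and goes back counter-clockwise more than 100 degrees from first touch. The burrs first touch 0.3 to 1.2 rad clockwise of the start; where cannot be seen.
- upper_burr (a joint): Height of the upper burr above first touch, m: the collar's fine thread lifts it 0.5 mm per turn counter-clockwise (0.083 mm at 60 degrees). The reading is too coarse to set the mill by.
- pepper_jar_mid (a point): Bystander: amber glass jar with red cap, 68 mm across, 115 mm high; the point is its centre, half-way up.
- hopper_mid (a point): Bystander: the mill's clear plastic hopper, standing wide end down, 110 mm across, 85 mm high; the point is its centre, half-way up.
- bowl_mid (a point): Bystander: small steel bowl, 90 mm across, 40 mm high; the point is its centre, half-way up.
- brush_grip (a point): Bystander: cleaning brush, 170 mm long, lying on the table; the point is on its handle.
- lower_burr (a joint): How far the lower burr is pressed down on its wave spring, m (0 or below; reading too coarse to be of use). At first touch the torque to turn the collar on steps up to about 0.15 Nm, then climbs by about 4 Nm per rad; at about 0.75 Nm (0.15 rad past first touch) the burrs count as forced together.

How it is judged (in metres and radians):
On the way:
1. the collar has been turned in until the burrs touch (value of joint lower_burr below -5e-07 m), for 0.1 s.
At the end, for the whole second after the job is handed in: The burrs have been brought to touch, and the collar then stands 60 degrees (within about 8 degrees) back from first touch (burr gap 0.0715 to 0.095 mm), released and at rest; jar, hopper, bowl and brush are within 20 mm of where they stood (value of joint upper_burr between 7.15e-05 and 9.5e-05 m and distance of each of pepper_jar_mid, hopper_mid, bowl_mid, brush_grip from where it was at the start of the episode below 0.02 m).
It fails at once if the burrs are forced together: collar turned more than 0.16 rad past first touch, about 0.8 Nm (value of joint lower_burr below -1.3e-05 m).
It fails at once if the robot touches the fixed ring below the collar with more than 1 N (contact force between any of the fingers, the arm and neck_ring above 1 N).
It fails at once if the robot touches the fixed ring above the collar with more than 1 N (contact force between any of the fingers, the arm and seat_ring above 1 N).
It fails at once if the jar, hopper, bowl or brush is moved by more than 20 mm (distance of any of pepper_jar_mid, hopper_mid, bowl_mid, brush_grip from where it was at the start of the episode above 0.02 m).
It also fails if it takes over 59 s, if anything falls off the work surface, if the arm or the gripper's body presses on something with over 40 N, if the wrist force passes 120 N, or if a joint passes its speed limit or range.

ROBOT

A 6-joint arm with a two-finger parallel gripper is mounted at the origin on the work surface. World frame = base frame: x ahead of the robot, y to its left, z up, the work surface at z = 0. Lengths are in m, angles in degrees, forces in N, time in s.
With the tool pointing down it reaches from about 0.35 to 0.875 m from the base axis. Payload 4.2 kg.
Tool frame: the origin (TCP) lies on the centre line of the jaws, within the pads' length; the fingertips stand 25 mm ahead of it and the grasp point (between the pads) lies 6 mm ahead of it; z points along the fingers, y is the line along which they close (so a half turn about z gives the same grasp; the last joint's range is limited). The gripper opens to 87 mm and grips with 3 to 60 N. Pads are 19 mm wide; open, the fingers measure 117 mm over their backs; the gripper's body (75 mm by 190 mm) begins 51 mm behind the grasp point.
Start: joints at [-53.365, 22.042, 0.453, 0, -68.411, -14.817], TCP at [0.232, -0.58, 0.248] pointing down, gripper open.
Joint ranges: [-179.83, 179.83], [-69.29, 118.12], [-61.27, 80.66], [-181.25, 117.63], [-171.15, -9.14], [-177.46, 177.46]. Speed limits (degrees/s): [159.86, 159.86, 180, 180, 180, 180].

INTERFACE

Orientations are given as a 3x3 rotation matrix whose columns are the frame's x, y, z axes.
In Python, from station import r gives the robot as it stands.
- The arm moves only by the tool move_arm, never from a script. Its argument "series" is a list of rows, each an object with "grip": the opening, from 0 (shut) to 1 (fully open); "xyz": the shift along the tool's x, y, z in mm, a list of three; "angular": the turn, a rotation vector about the tool's x, y, z in rad, a list of three. A call has 1 to 10 rows; each row is the pose to reach, as a shift and turn from the pose commanded when the call began, along the tool's axes at that moment; what a row does not reach only later rows make up. A row lasts 1/10 s, in which the tool goes at most 50 mm and 8.59 degrees, less where a joint would pass 70% of its speed; a pose out of reach is approached as far as the arm can. A call with a gripper value outside its range is refused whole. The fingers move at their own pace and stop on an object; the grip force is fixed at half the most. Time passes only in rows, so rows that repeat a pose let the fingers close. It gives the time, the measured TCP pose, the force, the opening and the grip force at its end, in the units of the state.
- r.sense(): the state, without advancing time (a new reading comes with each control period).
- r.capture(name): name is "side" or "top" or "wrist"; returns a dict with "img" (480x640x3 uint8, red, green, blue), "camera_matrix" (3x3 intrinsics, pixels), "rvec" (rotation vector, rad) and "tvec" (3), from world to camera coordinates, as OpenCV has them; the wrist camera has in their place "hand_eye" (4x4, takes a point from camera to tool coordinates, whose origin is the TCP and whose axes are the flange's). Camera axes: x right, y down, z forward; pixel columns grow to the right and rows downward; lengths in m; the calibration is good to about 2 mm. A picture is of the moment at which its call begins: read the wrist's pose just before it. There is no depth.
- r.finish_job(): hands the job in; it is judged then, once.
The state is a dict: "time_s": time; "joints": joint angles; "joint_velocities": joint speeds; "effort": joint torques, N m; "tcp_pos": TCP position; "ee_rot": TCP orientation; "wrist_force": force on the tool from outside, world axes, zero at the start; "moment": the same for the moment, N m; "gripper_width": opening from 0.0 (shut) to 1.0 (fully open); "gripper_force": force on a finger pad.
Only numpy, scipy, OpenCV 4.12 (cv2) and the standard library are available. Lean on these libraries where they do the work, as an engineer would, in place of code of your own. Each camera call takes 0.05 s, during which the arm holds its last target. There are 200 camera calls.

## Working session

There is one attempt and no reset: what is moved stays moved. The work goes in short steps, Python scripts to look and compute and a tool call to move; the robot and the scene stay as the last step left them, time stands still between calls to the robot, and variables do not carry over. Pictures are saved under pics/ and viewed, at most 10 in all, crops included, and the job is handed in when it is done.

Besides the shell and the picture viewer there is one more tool, called as name(argument=value, ...), one argument or row to a line, values as JSON. move_arm: Moves the arm, as the interface text tells. Its arguments: {"type":"object","properties":{"series":{"type":"array"}},"required":["series"]}

```bash
mkdir -p pics; ls; python3 - <<'E'
from station import r
import cv2,numpy as np
s=r.sense(); print({k:np.round(v,3).tolist() for k,v in s.items()})
for n in("top","side"):
    c=r.capture(n); cv2.imwrite(f"pics/{n}0.png",c["img"][:,:,::-1]); np.savez(f"pics/{n}0.npz",**c)
    R=cv2.Rodrigues(np.array(c["rvec"],float))[0]; print(n,-R.T@np.ravel(c["tvec"]),R[2])
E
```

```text
pics
{'time_s': 0.0, 'joints': [-53.366, 22.092, 0.378, -0.032, -68.412, -14.817], 'joint_velocities': [-0.11, -0.003, 0.025, 0.071, -0.015, 0.01], 'effort': [0.001, -39.066, 18.74, 4.22, 0.011, -0.0], 'tcp_pos': [0.232, -0.58, 0.246], 'ee_rot': [[-0.928, -0.371, -0.001], [-0.371, 0.928, 0.002], [0.0, 0.002, -1.0]], 'wrist_force': [-0.715, 0.269, 1.034], 'moment': [0.011, -0.039, 0.02], 'gripper_force': 0.0, 'gripper_width': 0.997}
top [0.37224436 0.06538252 1.17018072] [ 0.23504194 -0.00117804 -0.97198452]
side [0.10105267 0.80225932 0.7156623 ] [ 0.47826655 -0.70749507 -0.52029976]
```

View pics/top0.png

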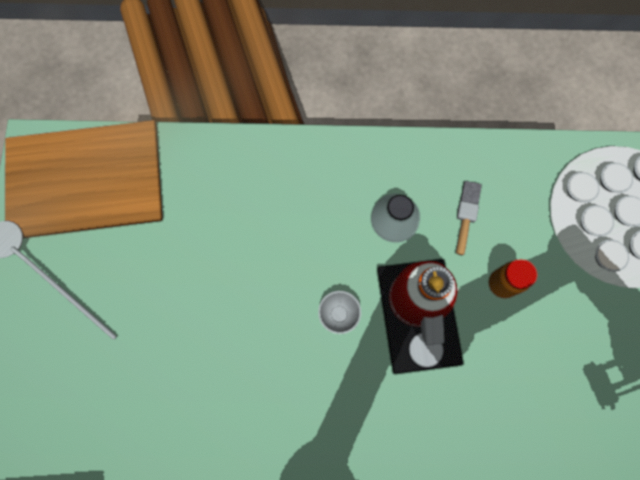

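View pics/side0.png

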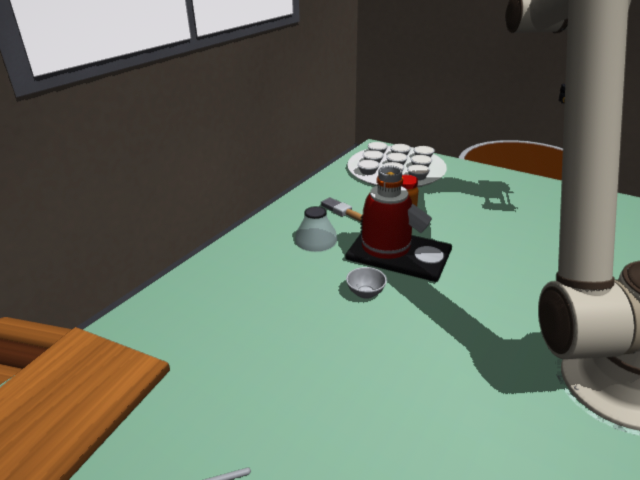

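The top view shows the mill's seat ring at about (437,281), hopper at (397,215), jar cap at (520,274), bowl at (340,312) and brush at (468,215). In the side view the seat ring is at about (390,172).

```bash
cat > h.py <<'E'
import numpy as np,cv2
def ray(c,uv):
    R=cv2.Rodrigues(np.array(c["rvec"],float))[0];t=np.ravel(c["tvec"])
    return -R.T@t, R.T@np.linalg.solve(c["camera_matrix"],[*uv,1.])
def onz(c,uv,z):
    o,d=ray(c,uv); return o+d*(z-o[2])/d[2]
E
python3 - <<'E'
from h import *
T=dict(np.load("pics/top0.npz"));S=dict(np.load("pics/side0.npz"))
print("seat top",onz(T,(437,281),.228),"side",onz(S,(390,171),.228))
for n,uv,z in(("jarcap",(520,274),.115),("hopTop",(400,207),.085),("bowl",(340,312),.02),("brush",(463,240),.01),("brushend",(472,183),.01),("base TL",(378,266),0.03),("base TR",(443,260),.03),("BL",(394,373),.03),("BR",(462,364),.03)): print(n,onz(T,uv,z).round(3))
for n in"TS":
    c=eval(n);i=c["img"];cv2.imwrite(f"pics/crop{n}.png",cv2.resize((i[240:320,390:490] if n=="T" else i[150:230,340:440])[:,:,::-1],None,fx=6,fy=6,interpolation=2))
E
```

```text
seat top [ 0.54303442 -0.14365654  0.228     ] side [ 0.54054523 -0.14106109  0.228     ]
jarcap [ 0.581 -0.333  0.115]
hopTop [ 0.724 -0.103  0.085]
bowl [0.51  0.017 0.02 ]
brush [ 0.675 -0.252  0.01 ]
brushend [ 0.808 -0.278  0.01 ]
base TL [ 0.609 -0.063  0.03 ]
base TR [ 0.625 -0.202  0.03 ]
BL [ 0.387 -0.094  0.03 ]
BR [ 0.408 -0.233  0.03 ]
```

View pics/cropT.png

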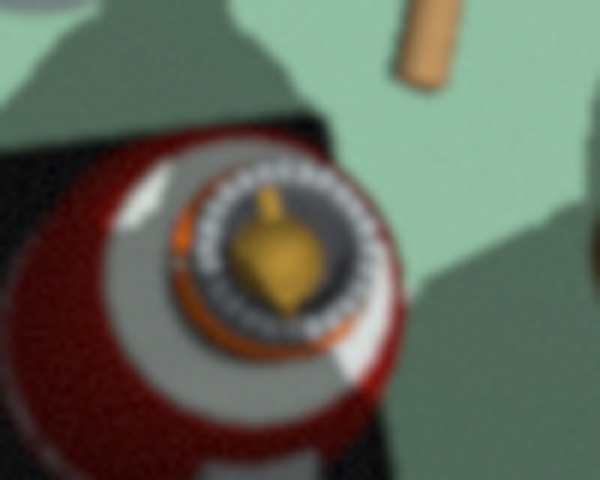

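The crop shows the seat ring centred near full-image (438,282), with the orange collar just below it. The two views agree to about 3 mm, so the mill axis is at about (0.542, -0.142). I'm moving above it.

move_arm(
  series=[
    {"grip": 1,"xyz": [0,0,-50],"angular": [0,0,0]},
    {"grip": 1,"xyz": [-35,23,-85],"angular": [0,0,0]},
    {"grip": 1,"xyz": [-75,48,-85],"angular": [0,0,0]},
    {"grip": 1,"xyz": [-115,74,-85],"angular": [0,0,0]},
    {"grip": 1,"xyz": [-155,100,-85],"angular": [0,0,0]},
    {"grip": 1,"xyz": [-195,126,-85],"angular": [0,0,0]},
    {"grip": 1,"xyz": [-235,152,-85],"angular": [0,0,0]},
    {"grip": 1,"xyz": [-275,178,-85],"angular": [0,0,0]},
    {"grip": 1,"xyz": [-315,204,-85],"angular": [0,0,0]},
    {"grip": 1,"xyz": [-350,226,-85],"angular": [0,0,0]},
  ],
)

```text
time_s: 1.1
tcp_pos: [0.4739, -0.2381, 0.3323]
ee_rot: [[-0.928, -0.372, -0.0], [-0.372, 0.928, 0.0], [0.0, 0.0, -1.0]]
wrist_force: [0.8, -0.1, 0.3]
gripper_width: 0.999
gripper_force: 0.0
```

move_arm(
  series=[
    {"grip": 1,"xyz": [-35,23,0],"angular": [0,0,0]},
    {"grip": 1,"xyz": [-70,45,0],"angular": [0,0,0]},
    {"grip": 1,"xyz": [-100,65,0],"angular": [0,0,0]},
    {"grip": 1,"xyz": [-100,65,0],"angular": [0,0,0]},
    {"grip": 1,"xyz": [-100,65,0],"angular": [0,0,0]},
    {"grip": 1,"xyz": [-100,65,0],"angular": [0,0,0]},
  ],
)

```text
time_s: 1.7
tcp_pos: [0.5414, -0.1433, 0.3323]
ee_rot: [[-0.929, -0.371, -0.001], [-0.371, 0.929, -0.0], [0.001, 0.0, -1.0]]
wrist_force: [0.7, 0.1, -0.4]
gripper_width: 1.002
gripper_force: 0.0
```

```bash
python3 - <<'E'
from station import r
from h import *
s=r.sense(); c=r.capture("wrist"); cv2.imwrite("pics/w1.png",c["img"][:,:,::-1])
np.savez("pics/w1.npz",p=s["tcp_pos"],R=s["ee_rot"],**c)
print(s["time_s"],np.round(s["tcp_pos"],4),np.round(s["ee_rot"],4),np.round(s["joints"],1),np.round(s["moment"],3),np.round(s["wrist_force"],2));print(np.round(c["hand_eye"],4),c["camera_matrix"])
E
```

```text
1.7 [ 0.5414 -0.1433  0.3323] [[-9.286e-01 -3.711e-01 -8.000e-04]
 [-3.711e-01  9.286e-01 -0.000e+00]
 [ 8.000e-04  3.000e-04 -1.000e+00]] [  1.8  12.9  -0.4  -0.  -76.7 -70. ] [ 0.002 -0.008 -0.021] [ 0.7   0.05 -0.39]
[[-1.000e-04 -9.527e-01 -3.039e-01  8.450e-02]
 [ 1.000e+00 -3.000e-04  7.000e-04  0.000e+00]
 [-8.000e-04 -3.039e-01  9.527e-01 -1.364e-01]
 [ 0.000e+00  0.000e+00  0.000e+00  1.000e+00]] [[382.35787042   0.         319.46359191]
 [  0.         382.35787042 242.07027951]
 [  0.           0.           1.        ]]
```

View pics/w1.png

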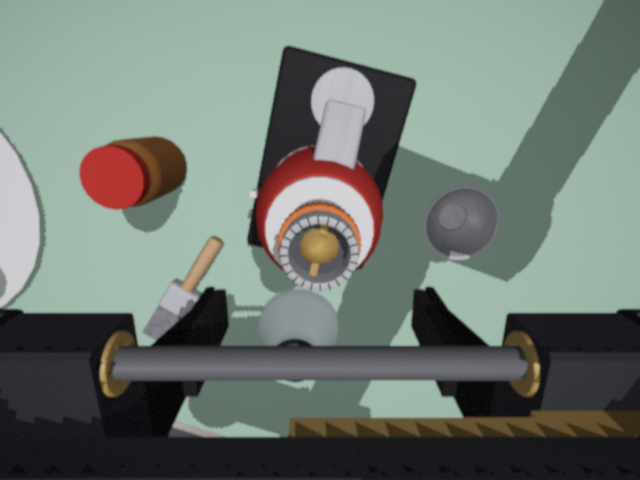

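The wrist view shows the seat ring centred at about (319,251) and an orange arc above it. The jar is at (130,173) and the brush at (190,285). Both fingers straddle the mill's axis. Next I'm refining the axis from the rim and the collar edge.

```bash
cat >> h.py <<'E'
def wonz(c,uv,z):
    H=c["hand_eye"];R=np.array(c["R"]);uv=np.atleast_2d(uv).astype(float)
    d=np.linalg.solve(c["camera_matrix"],np.c_[uv,np.ones(len(uv))].T); d=R@H[:3,:3]@d; o=c["p"]+R@H[:3,3]
    return (o[:,None]+d*(z-o[2])/d[2]).T
def fit(P,rad=None):
    from scipy.optimize import least_squares
    m=P[:,:2].mean(0); f=lambda x:np.hypot(P[:,0]-x[0],P[:,1]-x[1])-(rad or x[2])
    q=least_squares(f,[*m,.03],loss="soft_l1",f_scale=.0007); return q.x,np.abs(f(q.x)).mean()
E
python3 - <<'E'
from h import *
c=dict(np.load("pics/w1.npz"));i=c["img"]
hsv=cv2.cvtColor(i,cv2.COLOR_RGB2HSV)
m=cv2.inRange(hsv,(8,150,90),(20,255,255)); m[:190]=0;m[300:]=0;m[:,:260]=0;m[:,380:]=0
# top (outer) edge of orange arc per column
E=[(x,np.nonzero(m[:,x])[0][0]-.5) for x in range(284,355) if m[:235,x].any()]
P=wonz(c,E,.198); print(len(E),E[::10],fit(P,.030))
print("seat quick",wonz(c,(319,251.5),.228))
# seat rim: bright/dark ring vs. white shoulder below-> lower half outer edge to red/green
g=cv2.GaussianBlur(cv2.cvtColor(i,cv2.COLOR_RGB2GRAY),(3,3),0)
cv2.imwrite("pics/w1c.png",cv2.resize(i[190:310,250:390][:,:,::-1],None,fx=5,fy=5,interpolation=2))
E
```

```text
71 [(284, np.float64(223.5)), (294, np.float64(211.5)), (304, np.float64(205.5)), (314, np.float64(203.5)), (324, np.float64(203.5)), (334, np.float64(206.5)), (344, np.float64(211.5)), (354, np.float64(224.5))] (array([ 0.4924832 , -0.16203003,  0.03      ]), np.float64(0.005760267522731124))
seat quick [[ 0.54029646 -0.14378131  0.228     ]]
```

View pics/w1c.png

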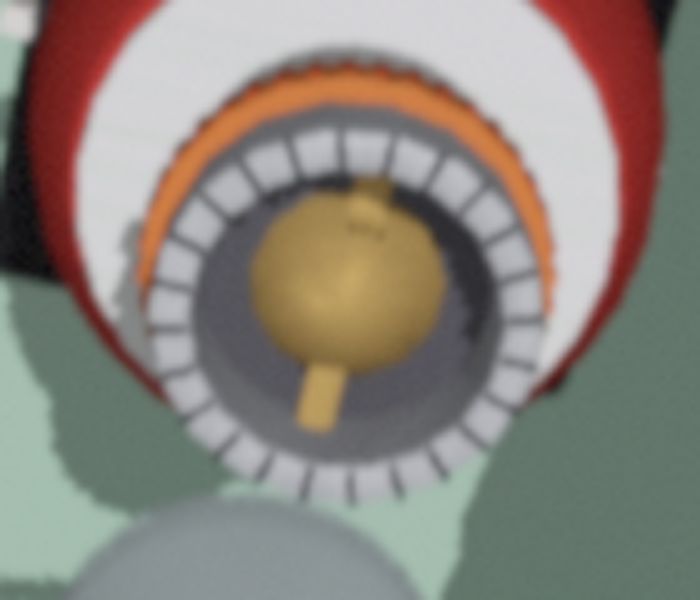

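The crop shows the seat rim spanning columns 146–545 and rows 125–505, which is full-image left 279.2, right 359, top 215 and bottom 291.

```bash
python3 - <<'E'
from h import *
c=dict(np.load("pics/w1.npz"));i=c["img"]
P=wonz(c,[(279.2,253),(359,253),(319.5,215),(319.5,291)],.228)
print(P.round(4),fit(P),fit(P,.027)[0])
L=(P-c["p"])@c["R"]; print("tool frame",L.round(4))
E
```

```text
[[ 0.5511 -0.168   0.228 ]
 [ 0.5314 -0.1186  0.228 ]
 [ 0.517  -0.1527  0.228 ]
 [ 0.5669 -0.1328  0.228 ]] (array([ 0.54205288, -0.14300374,  0.02674603]), np.float64(0.00012165084967581414)) [ 0.54206084 -0.14300391  0.03      ]
tool frame [[ 1.000e-04 -2.660e-02  1.043e-01]
 [ 1.000e-04  2.660e-02  1.043e-01]
 [ 2.610e-02  2.000e-04  1.043e-01]
 [-2.770e-02  2.000e-04  1.043e-01]]
```

move_arm(
  series=[
    {"grip": 1,"xyz": [-1,0,10],"angular": [0,0,-0.12]},
    {"grip": 1,"xyz": [-1,0,20],"angular": [0,0,-0.24]},
    {"grip": 1,"xyz": [-1,0,40],"angular": [0,0,-0.36]},
    {"grip": 1,"xyz": [-1,0,60],"angular": [0,0,-0.45]},
    {"grip": 1,"xyz": [-1,0,80],"angular": [0,0,-0.45]},
    {"grip": 1,"xyz": [-1,0,100],"angular": [0,0,-0.45]},
    {"grip": 1,"xyz": [-1,0,115],"angular": [0,0,-0.45]},
    {"grip": 1,"xyz": [-1,0,123],"angular": [0,0,-0.45]},
    {"grip": 1,"xyz": [-1,0,123],"angular": [0,0,-0.45]},
    {"grip": 1,"xyz": [-1,0,123],"angular": [0,0,-0.45]},
  ],
)

```text
time_s: 2.75
tcp_pos: [0.5431, -0.143, 0.2104]
ee_rot: [[-0.675, -0.738, 0.001], [-0.738, 0.675, -0.0], [-0.001, -0.001, -1.0]]
wrist_force: [0.9, -0.1, 0.4]
gripper_width: 0.999
gripper_force: 0.0
```

```bash
cat > st.py <<'E'
from station import r
import numpy as np
s=r.sense();R=np.array(s["ee_rot"]);print(round(s["time_s"],2),"tcp",np.round(s["tcp_pos"],4),"yaw",round(np.arctan2(R[1,0],R[0,0]),4),"z",R[:,2].round(4),"F",np.round(s["wrist_force"],2),"M",np.round(s["moment"],3),"g",round(s["gripper_width"],3),round(s["gripper_force"],1),"q",np.round(s["joints"],1),"tau6",np.round(s["effort"],3)[-1])
E
python3 st.py; python3 - <<'E'
from station import r
import cv2
for n in("side","wrist"):
    i=r.capture(n)["img"]
    i=i[130:250,300:460] if n=="side" else i[180:400,160:480]
    cv2.imwrite(f"pics/{n}2.png",cv2.resize(i[:,:,::-1],None,fx=5 if n=="side" else 2.5,fy=5 if n=="side" else 2.5,interpolation=2))
E
```

```text
2.75 tcp [ 0.5431 -0.143   0.2104] yaw -2.3113 z [ 1.3e-03 -4.0e-04 -1.0e+00] F [ 0.86 -0.14  0.35] M [ 0.039  0.062 -0.01 ] g 0.999 0.0 q [  1.8  17.6 -11.9   0.  -60.5 -44.2] tau6 -0.001
```

View pics/wrist2.png

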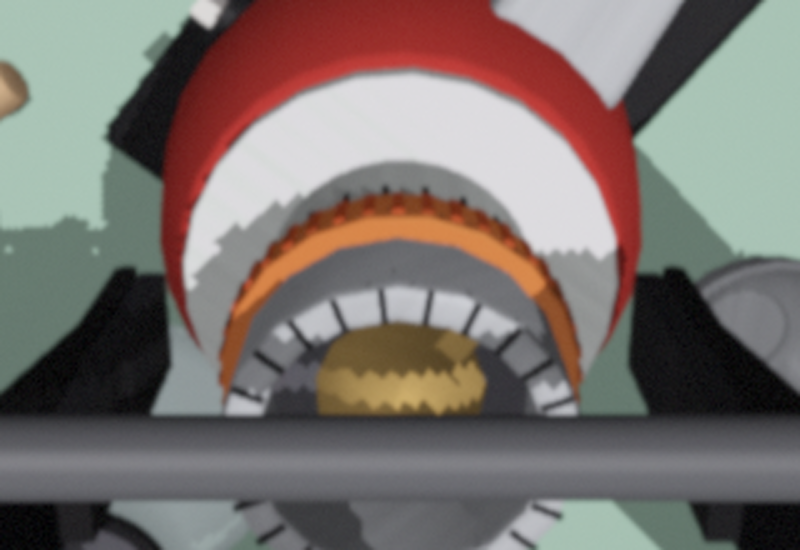

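View pics/side2.png

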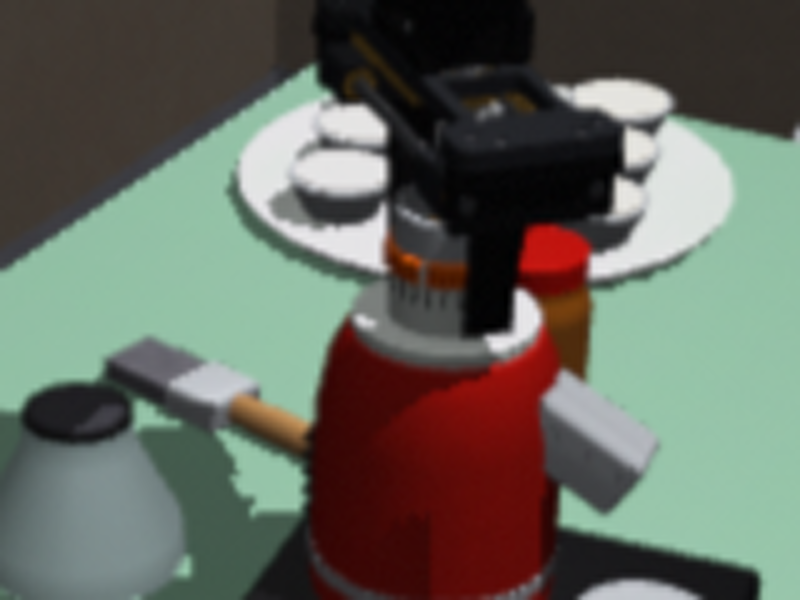

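The wrist crop shows the collar spanning 220–580, centred between the pads (inner faces at about 165 and 632). In the side crop the finger runs alongside the collar with clearance, and the white mark is near (425,272). I'm closing the gripper.

move_arm(
  series=[
    {"grip": 0,"xyz": [0,0,0],"angular": [0,0,0]},
    {"grip": 0,"xyz": [0,0,0],"angular": [0,0,0]},
    {"grip": 0,"xyz": [0,0,0],"angular": [0,0,0]},
    {"grip": 0,"xyz": [0,0,0],"angular": [0,0,0]},
    {"grip": 0,"xyz": [0,0,0],"angular": [0,0,0]},
    {"grip": 0,"xyz": [0,0,0],"angular": [0,0,0]},
    {"grip": 0,"xyz": [0,0,0],"angular": [0,0,0]},
    {"grip": 0,"xyz": [0,0,0],"angular": [0,0,0]},
  ],
)

```text
time_s: 3.65
tcp_pos: [0.5432, -0.1427, 0.2097]
ee_rot: [[-0.674, -0.738, 0.001], [-0.738, 0.674, -0.0], [-0.0, -0.001, -1.0]]
wrist_force: [2.2, -2.2, 0.2]
gripper_width: 0.679
gripper_force: 30.0
```

```bash
python3 st.py
```

```text
3.65 tcp [ 0.5432 -0.1427  0.2097] yaw -2.3108 z [ 9.e-04 -4.e-04 -1.e+00] F [ 2.15 -2.18  0.21] M [-0.635 -0.528 -0.001] g 0.679 30.0 q [  1.8  17.6 -11.9   0.  -60.4 -44.2] tau6 0.019
```

move_arm(
  series=[
    {"grip": 0,"xyz": [0,0,0],"angular": [0,0,0.03]},
    {"grip": 0,"xyz": [0,0,0],"angular": [0,0,0.06]},
    {"grip": 0,"xyz": [0,0,0],"angular": [0,0,0.09]},
    {"grip": 0,"xyz": [0,0,0],"angular": [0,0,0.12]},
    {"grip": 0,"xyz": [0,0,0],"angular": [0,0,0.15]},
    {"grip": 0,"xyz": [0,0,0],"angular": [0,0,0.18]},
    {"grip": 0,"xyz": [0,0,0],"angular": [0,0,0.21]},
    {"grip": 0,"xyz": [0,0,0],"angular": [0,0,0.23]},
    {"grip": 0,"xyz": [0,0,0],"angular": [0,0,0.25]},
  ],
)

```text
time_s: 4.55
tcp_pos: [0.5433, -0.1427, 0.2097]
ee_rot: [[-0.837, -0.547, 0.001], [-0.547, 0.837, -0.0], [-0.001, -0.001, -1.0]]
wrist_force: [3.9, -3.7, -1.7]
gripper_width: 0.681
gripper_force: 30.0
```

```bash
python3 st.py; python3 - <<'E'
from station import r
import cv2
i=r.capture("side")["img"][155:205,370:410]
cv2.imwrite("pics/s3.png",cv2.resize(i[:,:,::-1],None,fx=12,fy=12,interpolation=2))
E
```

```text
4.55 tcp [ 0.5433 -0.1427  0.2097] yaw -2.5626 z [ 1.e-03 -5.e-04 -1.e+00] F [ 3.93 -3.69 -1.68] M [-1.094 -0.943  0.076] g 0.681 30.0 q [  1.8  17.6 -11.9   0.  -60.4 -58.7] tau6 0.044
```

View pics/s3.png

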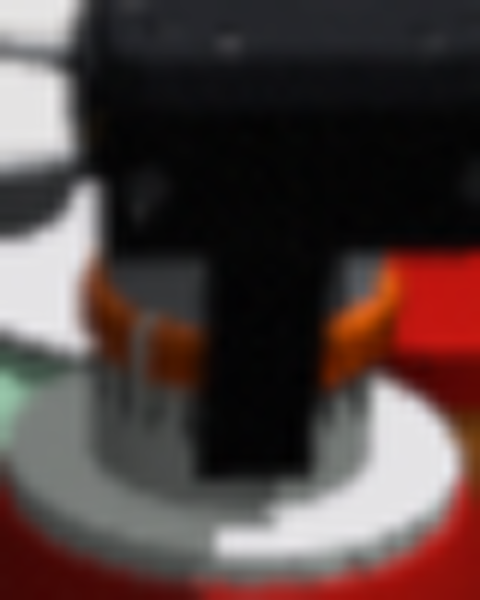

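The mark moved from about (385,184) to (381.7,184), so the collar turns with the tool. Mz is 0.076 Nm, which is plain drag. I'm creeping on with a small shift to ease the side load.

move_arm(
  series=[
    {"grip": 0,"xyz": [0,-0.2,0],"angular": [0,0,0.01]},
    {"grip": 0,"xyz": [0,-0.4,0],"angular": [0,0,0.02]},
    {"grip": 0,"xyz": [0,-0.5,0],"angular": [0,0,0.03]},
    {"grip": 0,"xyz": [0,-0.5,0],"angular": [0,0,0.04]},
    {"grip": 0,"xyz": [0,-0.5,0],"angular": [0,0,0.05]},
    {"grip": 0,"xyz": [0,-0.5,0],"angular": [0,0,0.06]},
  ],
)

```text
time_s: 5.2
tcp_pos: [0.5433, -0.1428, 0.2097]
ee_rot: [[-0.868, -0.497, 0.0], [-0.497, 0.868, 0.0], [-0.0, -0.0, -1.0]]
wrist_force: [2.9, -2.2, -0.3]
gripper_width: 0.68
gripper_force: 30.0
```

```bash
python3 st.py
```

```text
5.2 tcp [ 0.5433 -0.1428  0.2097] yaw -2.6216 z [ 5.e-04  1.e-04 -1.e+00] F [ 2.87 -2.2  -0.31] M [-0.545 -0.925  0.115] g 0.68 30.0 q [  1.8  17.7 -11.9  -0.  -60.5 -62. ] tau6 -0.018
```

```bash
cat > av.py <<'E'
from station import r
import numpy as np
A=[]
for k in range(5):
    s=r.sense();R=np.array(s["ee_rot"]);A.append([np.arctan2(R[1,0],R[0,0])%(2*np.pi)-2*np.pi,*s["wrist_force"],s["moment"][2],s["effort"][5],s["gripper_width"]]); r.capture("side")
A=np.array(A);print(round(s["time_s"],2),"yaw,F,Mz,tau6,w",A.mean(0).round(4),"sdMz",A[:,4].round(3))
E
python3 av.py
```

```text
5.4 yaw,F,Mz,tau6,w [-2.6214  3.254  -2.2361 -0.3196  0.0402 -0.0232  0.6783] sdMz [ 0.115  0.02   0.051  0.039 -0.023]
```

move_arm(
  series=[
    {"grip": 0,"xyz": [0,0,0],"angular": [0,0,0.015]},
    {"grip": 0,"xyz": [0,0,0],"angular": [0,0,0.03]},
    {"grip": 0,"xyz": [0,0,0],"angular": [0,0,0.045]},
    {"grip": 0,"xyz": [0,0,0],"angular": [0,0,0.06]},
  ],
)

```text
time_s: 5.85
tcp_pos: [0.5433, -0.1428, 0.2096]
ee_rot: [[-0.896, -0.444, 0.0], [-0.444, 0.896, -0.0], [-0.0, -0.0, -1.0]]
wrist_force: [3.2, -1.8, 0.8]
gripper_width: 0.676
gripper_force: 30.0
```

```bash
python3 av.py
```

```text
6.05 yaw,F,Mz,tau6,w [-2.6816  3.5496 -1.5902  0.6198  0.0078  0.0051  0.6765] sdMz [ 0.111  0.01  -0.031 -0.022 -0.029]
```

move_arm(
  series=[
    {"grip": 0,"xyz": [0,0,0],"angular": [0,0,0.015]},
    {"grip": 0,"xyz": [0,0,0],"angular": [0,0,0.03]},
    {"grip": 0,"xyz": [0,0,0],"angular": [0,0,0.045]},
    {"grip": 0,"xyz": [0,0,0],"angular": [0,0,0.06]},
  ],
)

```text
time_s: 6.5
tcp_pos: [0.5433, -0.1429, 0.2096]
ee_rot: [[-0.921, -0.389, 0.0], [-0.389, 0.921, -0.0], [-0.0, -0.0, -1.0]]
wrist_force: [4.4, -0.7, 0.7]
gripper_width: 0.676
gripper_force: 30.0
```

```bash
python3 av.py
```

```text
6.7 yaw,F,Mz,tau6,w [-2.7416e+00  4.0735e+00 -1.0973e+00  6.9320e-01  4.0000e-03  4.6000e-03
  6.7640e-01] sdMz [ 0.104  0.011 -0.026  0.03  -0.098]
```

move_arm(
  series=[
    {"grip": 0,"xyz": [0,0,0],"angular": [0,0,0.015]},
    {"grip": 0,"xyz": [0,0,0],"angular": [0,0,0.03]},
    {"grip": 0,"xyz": [0,0,0],"angular": [0,0,0.045]},
    {"grip": 0,"xyz": [0,0,0],"angular": [0,0,0.06]},
  ],
)

```text
time_s: 7.15
tcp_pos: [0.5433, -0.1428, 0.2096]
ee_rot: [[-0.943, -0.333, 0.0], [-0.333, 0.943, -0.0], [-0.0, -0.0, -1.0]]
wrist_force: [4.6, -1.5, 1.9]
gripper_width: 0.678
gripper_force: 30.0
```

```bash
python3 av.py
```

```text
7.35 yaw,F,Mz,tau6,w [-2.8016  4.5215 -1.5     0.828  -0.0051  0.0046  0.677 ] sdMz [ 0.085  0.021 -0.1   -0.032  0.   ]
```

move_arm(
  series=[
    {"grip": 0,"xyz": [0,0,0],"angular": [0,0,0.015]},
    {"grip": 0,"xyz": [0,0,0],"angular": [0,0,0.03]},
    {"grip": 0,"xyz": [0,0,0],"angular": [0,0,0.045]},
    {"grip": 0,"xyz": [0,0,0],"angular": [0,0,0.06]},
  ],
)

```text
time_s: 7.8
tcp_pos: [0.5433, -0.1429, 0.2097]
ee_rot: [[-0.961, -0.276, 0.0], [-0.276, 0.961, -0.0], [-0.0, -0.0, -1.0]]
wrist_force: [5.0, -1.5, 2.2]
gripper_width: 0.677
gripper_force: 30.0
```

```bash
python3 av.py
```

```text
8.0 yaw,F,Mz,tau6,w [-2.8618  4.8057 -1.4401  1.7034  0.0147 -0.0121  0.6785] sdMz [ 0.078  0.012  0.012 -0.032  0.004]
```

move_arm(
  series=[
    {"grip": 0,"xyz": [0,0,0],"angular": [0,0,0.015]},
    {"grip": 0,"xyz": [0,0,0],"angular": [0,0,0.03]},
    {"grip": 0,"xyz": [0,0,0],"angular": [0,0,0.045]},
    {"grip": 0,"xyz": [0,0,0],"angular": [0,0,0.06]},
  ],
)

```text
time_s: 8.45
tcp_pos: [0.5433, -0.1429, 0.2097]
ee_rot: [[-0.976, -0.218, 0.0], [-0.218, 0.976, -0.0], [-0.0, -0.0, -1.0]]
wrist_force: [4.8, -1.7, 1.8]
gripper_width: 0.677
gripper_force: 30.0
```

```bash
python3 av.py
```

```text
8.65 yaw,F,Mz,tau6,w [-2.9218  5.0754 -1.4892  1.225   0.0178 -0.0119  0.6793] sdMz [ 0.081 -0.002  0.081 -0.046 -0.026]
```

move_arm(
  series=[
    {"grip": 0,"xyz": [0,0,0],"angular": [0,0,0.015]},
    {"grip": 0,"xyz": [0,0,0],"angular": [0,0,0.03]},
    {"grip": 0,"xyz": [0,0,0],"angular": [0,0,0.045]},
    {"grip": 0,"xyz": [0,0,0],"angular": [0,0,0.06]},
  ],
)

```text
time_s: 9.1
tcp_pos: [0.5433, -0.1429, 0.2097]
ee_rot: [[-0.987, -0.159, 0.0], [-0.159, 0.987, -0.0], [-0.0, -0.0, -1.0]]
wrist_force: [4.4, -1.7, 1.2]
gripper_width: 0.676
gripper_force: 30.0
```

```bash
python3 av.py
```

```text
9.3 yaw,F,Mz,tau6,w [-2.9818  4.7943 -1.4259  0.9769  0.0154 -0.0119  0.6779] sdMz [ 0.145  0.008 -0.043 -0.025 -0.008]
```

move_arm(
  series=[
    {"grip": 0,"xyz": [0,0,0],"angular": [0,0,0.015]},
    {"grip": 0,"xyz": [0,0,0],"angular": [0,0,0.03]},
    {"grip": 0,"xyz": [0,0,0],"angular": [0,0,0.045]},
  ],
)

```text
time_s: 9.65
tcp_pos: [0.5433, -0.1429, 0.2096]
ee_rot: [[-0.993, -0.115, 0.0], [-0.115, 0.993, -0.0], [-0.0, -0.0, -1.0]]
wrist_force: [5.2, -2.1, 1.1]
gripper_width: 0.681
gripper_force: 30.0
```

```bash
python3 av.py
```

```text
9.85 yaw,F,Mz,tau6,w [-3.0268e+00  4.8605e+00 -1.9700e+00  5.2990e-01  1.3000e-03 -1.1700e-02
  6.7800e-01] sdMz [ 0.094 -0.01  -0.019 -0.011 -0.048]
```

move_arm(
  series=[
    {"grip": 0,"xyz": [0,0,0],"angular": [0,0,0.015]},
    {"grip": 0,"xyz": [0,0,0],"angular": [0,0,0.03]},
    {"grip": 0,"xyz": [0,0,0],"angular": [0,0,0.045]},
    {"grip": 0,"xyz": [0,0,0],"angular": [0,0,0.06]},
  ],
)

```text
time_s: 10.3
tcp_pos: [0.5433, -0.143, 0.2096]
ee_rot: [[-0.998, -0.055, 0.0], [-0.055, 0.998, -0.0], [-0.0, -0.0, -1.0]]
wrist_force: [5.0, -2.0, 1.2]
gripper_width: 0.675
gripper_force: 30.0
```

```bash
python3 av.py
```

```text
10.5 yaw,F,Mz,tau6,w [-3.0868  4.7929 -2.0772  0.8236  0.0199 -0.0118  0.6782] sdMz [ 0.072  0.064  0.009 -0.083  0.038]
```

move_arm(
  series=[
    {"grip": 0,"xyz": [0,0,0],"angular": [0,0,0.015]},
    {"grip": 0,"xyz": [0,0,0],"angular": [0,0,0.03]},
    {"grip": 0,"xyz": [0,0,0],"angular": [0,0,0.045]},
    {"grip": 0,"xyz": [0,0,0],"angular": [0,0,0.06]},
  ],
)

```text
time_s: 10.95
tcp_pos: [0.5433, -0.143, 0.2096]
ee_rot: [[-1.0, 0.005, 0.0], [0.005, 1.0, -0.0], [-0.0, -0.0, -1.0]]
wrist_force: [4.3, -1.9, 0.7]
gripper_width: 0.676
gripper_force: 30.0
```

```bash
python3 av.py
```

```text
11.15 yaw,F,Mz,tau6,w [-3.1468  4.6867 -1.8975  1.2325  0.0093 -0.0116  0.6766] sdMz [ 0.091  0.005 -0.01  -0.009 -0.029]
```

move_arm(
  series=[
    {"grip": 0,"xyz": [0,0,0],"angular": [0,0,0.015]},
    {"grip": 0,"xyz": [0,0,0],"angular": [0,0,0.03]},
    {"grip": 0,"xyz": [0,0,0],"angular": [0,0,0.045]},
    {"grip": 0,"xyz": [0,0,0],"angular": [0,0,0.06]},
  ],
)

```text
time_s: 11.6
tcp_pos: [0.5433, -0.143, 0.2096]
ee_rot: [[-0.998, 0.065, 0.0], [0.065, 0.998, -0.0], [-0.0, -0.0, -1.0]]
wrist_force: [4.5, -2.3, 0.1]
gripper_width: 0.679
gripper_force: 30.0
```

```bash
python3 av.py
```

```text
11.8 yaw,F,Mz,tau6,w [-3.2068  4.6233 -2.5225  0.9138  0.0141 -0.0115  0.6783] sdMz [ 0.047  0.045 -0.007 -0.002 -0.014]
```

move_arm(
  series=[
    {"grip": 0,"xyz": [0,0,0],"angular": [0,0,0.015]},
    {"grip": 0,"xyz": [0,0,0],"angular": [0,0,0.03]},
    {"grip": 0,"xyz": [0,0,0],"angular": [0,0,0.045]},
    {"grip": 0,"xyz": [0,0,0],"angular": [0,0,0.06]},
  ],
)

```text
time_s: 12.25
tcp_pos: [0.5433, -0.143, 0.2097]
ee_rot: [[-0.992, 0.125, 0.0], [0.125, 0.992, -0.0], [-0.0, -0.0, -1.0]]
wrist_force: [5.0, -2.8, 1.2]
gripper_width: 0.677
gripper_force: 30.0
```

```bash
python3 av.py
```

```text
12.45 yaw,F,Mz,tau6,w [-3.2669  4.9516 -2.6855  0.8792  0.0273 -0.0114  0.6764] sdMz [ 0.087  0.046  0.007  0.018 -0.022]
```

move_arm(
  series=[
    {"grip": 0,"xyz": [0,0,0],"angular": [0,0,0.015]},
    {"grip": 0,"xyz": [0,0,0],"angular": [0,0,0.03]},
    {"grip": 0,"xyz": [0,0,0],"angular": [0,0,0.045]},
    {"grip": 0,"xyz": [0,0,0],"angular": [0,0,0.06]},
  ],
)

```text
time_s: 12.9
tcp_pos: [0.5433, -0.143, 0.2097]
ee_rot: [[-0.983, 0.184, 0.0], [0.184, 0.983, -0.0], [-0.0, -0.0, -1.0]]
wrist_force: [4.6, -2.3, 1.6]
gripper_width: 0.676
gripper_force: 30.0
```

```bash
python3 av.py
```

```text
13.1 yaw,F,Mz,tau6,w [-3.3269  4.4047 -2.3549  1.3673  0.0064 -0.0113  0.6765] sdMz [ 0.078  0.073  0.006 -0.103 -0.02 ]
```

move_arm(
  series=[
    {"grip": 0,"xyz": [0,0,0],"angular": [0,0,0.015]},
    {"grip": 0,"xyz": [0,0,0],"angular": [0,0,0.03]},
    {"grip": 0,"xyz": [0,0,0],"angular": [0,0,0.045]},
    {"grip": 0,"xyz": [0,0,0],"angular": [0,0,0.06]},
  ],
)

```text
time_s: 13.55
tcp_pos: [0.5433, -0.1431, 0.2096]
ee_rot: [[-0.97, 0.243, 0.0], [0.243, 0.97, -0.0], [-0.0, -0.0, -1.0]]
wrist_force: [4.2, -2.0, 0.8]
gripper_width: 0.675
gripper_force: 30.0
```

```bash
python3 av.py
```

```text
13.75 yaw,F,Mz,tau6,w [-3.3869  4.8234 -2.3334  1.0934  0.0092 -0.0112  0.6768] sdMz [ 0.029  0.049 -0.016 -0.075  0.06 ]
```

move_arm(
  series=[
    {"grip": 0,"xyz": [0,0,0],"angular": [0,0,0.015]},
    {"grip": 0,"xyz": [0,0,0],"angular": [0,0,0.03]},
    {"grip": 0,"xyz": [0,0,0],"angular": [0,0,0.045]},
    {"grip": 0,"xyz": [0,0,0],"angular": [0,0,0.06]},
  ],
)

```text
time_s: 14.2
tcp_pos: [0.5433, -0.1431, 0.2097]
ee_rot: [[-0.954, 0.3, 0.0], [0.3, 0.954, -0.0], [-0.001, -0.0, -1.0]]
wrist_force: [4.0, -2.3, 0.4]
gripper_width: 0.675
gripper_force: 30.0
```

```bash
python3 av.py; python3 - <<'E'
from station import r
import cv2
i=r.capture("side")["img"][155:205,370:410]
cv2.imwrite("pics/s4.png",cv2.resize(i[:,:,::-1],None,fx=12,fy=12,interpolation=2))
E
```

```text
14.4 yaw,F,Mz,tau6,w [-3.4463  5.0439 -2.8514  0.7708  0.1772 -0.1884  0.6772] sdMz [0.156 0.167 0.178 0.218 0.167]
```

View pics/s4.png

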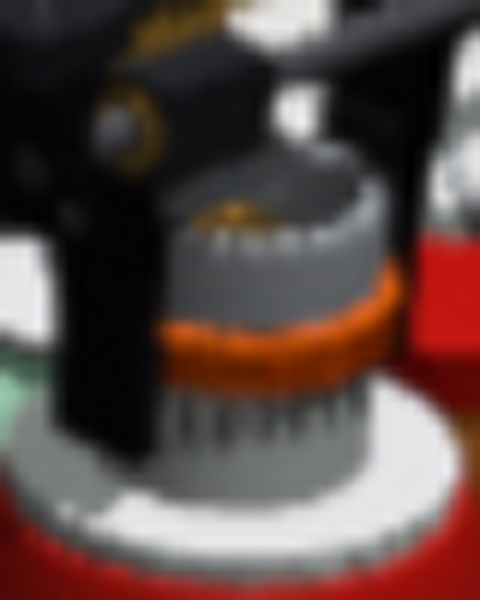

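The mark has gone behind the finger at left, so the collar followed the tool. The static torque has stepped up from about 0.01 to about 0.18 Nm, so the burrs have touched. A small extra press will confirm it and give the slope.

move_arm(
  series=[
    {"grip": 0,"xyz": [0,0,0],"angular": [0,0,0.01]},
    {"grip": 0,"xyz": [0,0,0],"angular": [0,0,0.02]},
    {"grip": 0,"xyz": [0,0,0],"angular": [0,0,0.03]},
    {"grip": 0,"xyz": [0,0,0],"angular": [0,0,0.03]},
  ],
)

```text
time_s: 14.9
tcp_pos: [0.5433, -0.1431, 0.2096]
ee_rot: [[-0.945, 0.328, 0.0], [0.328, 0.945, -0.001], [-0.0, -0.0, -1.0]]
wrist_force: [4.4, -3.0, 0.6]
gripper_width: 0.674
gripper_force: 30.0
```

```bash
python3 av.py
```

```text
15.1 yaw,F,Mz,tau6,w [-3.4754  4.6952 -2.6089  0.5022  0.2716 -0.3073  0.677 ] sdMz [0.27  0.247 0.271 0.301 0.269]
```

The slope of about 4.1 Nm/rad matches the burr spring. The collar is about 0.053 rad past first touch, so the turn back is 1.047 + 0.053 = 1.10 rad counter-clockwise.

move_arm(
  series=[
    {"grip": 0,"xyz": [0,0,0],"angular": [0,0,-0.03]},
    {"grip": 0,"xyz": [0,0,0],"angular": [0,0,-0.09]},
    {"grip": 0,"xyz": [0,0,0],"angular": [0,0,-0.15]},
    {"grip": 0,"xyz": [0,0,0],"angular": [0,0,-0.21]},
    {"grip": 0,"xyz": [0,0,0],"angular": [0,0,-0.27]},
    {"grip": 0,"xyz": [0,0,0],"angular": [0,0,-0.33]},
    {"grip": 0,"xyz": [0,0,0],"angular": [0,0,-0.39]},
    {"grip": 0,"xyz": [0,0,0],"angular": [0,0,-0.45]},
    {"grip": 0,"xyz": [0,0,0],"angular": [0,0,-0.51]},
    {"grip": 0,"xyz": [0,0,0],"angular": [0,0,-0.55]},
  ],
)

```text
time_s: 16.15
tcp_pos: [0.5433, -0.1429, 0.2096]
ee_rot: [[-0.977, -0.215, 0.0], [-0.215, 0.977, -0.0], [-0.0, -0.0, -1.0]]
wrist_force: [4.4, -0.8, 0.5]
gripper_width: 0.677
gripper_force: 30.0
```

move_arm(
  series=[
    {"grip": 0,"xyz": [0,0,0],"angular": [0,0,-0.06]},
    {"grip": 0,"xyz": [0,0,0],"angular": [0,0,-0.12]},
    {"grip": 0,"xyz": [0,0,0],"angular": [0,0,-0.18]},
    {"grip": 0,"xyz": [0,0,0],"angular": [0,0,-0.24]},
    {"grip": 0,"xyz": [0,0,0],"angular": [0,0,-0.3]},
    {"grip": 0,"xyz": [0,0,0],"angular": [0,0,-0.36]},
    {"grip": 0,"xyz": [0,0,0],"angular": [0,0,-0.42]},
    {"grip": 0,"xyz": [0,0,0],"angular": [0,0,-0.48]},
    {"grip": 0,"xyz": [0,0,0],"angular": [0,0,-0.53]},
    {"grip": 0,"xyz": [0,0,0],"angular": [0,0,-0.55]},
  ],
)

```text
time_s: 17.15
tcp_pos: [0.5432, -0.1428, 0.2096]
ee_rot: [[-0.721, -0.693, 0.0], [-0.693, 0.721, 0.0], [-0.0, -0.0, -1.0]]
wrist_force: [4.1, -1.0, 1.3]
gripper_width: 0.675
gripper_force: 30.0
```

```bash
python3 av.py
```

```text
17.35 yaw,F,Mz,tau6,w [-2.376   4.2772 -0.8342  1.5612  0.0132  0.0147  0.6776] sdMz [-0.073 -0.023  0.039  0.033  0.09 ]
```

The tool is now 1.046 rad back from first touch. I'm releasing and lifting clear.

move_arm(
  series=[
    {"grip": 1,"xyz": [0,0,0],"angular": [0,0,0]},
    {"grip": 1,"xyz": [0,0,0],"angular": [0,0,0]},
    {"grip": 1,"xyz": [0,0,0],"angular": [0,0,0]},
    {"grip": 1,"xyz": [0,0,0],"angular": [0,0,0]},
    {"grip": 1,"xyz": [0,0,0],"angular": [0,0,0]},
    {"grip": 1,"xyz": [0,0,-15],"angular": [0,0,0]},
    {"grip": 1,"xyz": [0,0,-40],"angular": [0,0,0]},
    {"grip": 1,"xyz": [0,0,-70],"angular": [0,0,0]},
    {"grip": 1,"xyz": [0,0,-100],"angular": [0,0,0]},
    {"grip": 1,"xyz": [0,0,-100],"angular": [0,0,0]},
  ],
)

```text
time_s: 18.4
tcp_pos: [0.5448, -0.1433, 0.3145]
ee_rot: [[-0.721, -0.693, 0.009], [-0.693, 0.721, -0.001], [-0.005, -0.007, -1.0]]
wrist_force: [0.7, 0.0, -0.2]
gripper_width: 0.999
gripper_force: 0.0
```

```bash
python3 st.py; python3 - <<'E'
from station import r
import cv2
i=r.capture("side")["img"][130:250,300:460]
cv2.imwrite("pics/s5.png",cv2.resize(i[:,:,::-1],None,fx=5,fy=5,interpolation=2))
E
```

```text
18.4 tcp [ 0.5448 -0.1433  0.3145] yaw -2.3754 z [ 0.0089 -0.0015 -1.    ] F [ 0.72  0.   -0.23] M [ 0.008  0.043 -0.018] g 0.999 0.0 q [  1.8  13.5  -2.3   0.1 -73.8 -47.9] tau6 -0.004
```

View pics/s5.png

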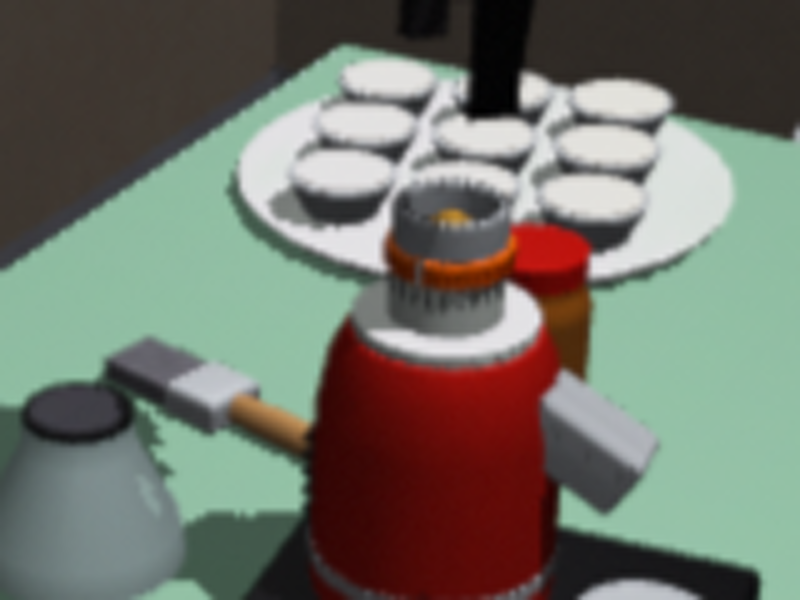

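The mark is at about (420,270), against about (425,272) at the start, which fits the expected net 0.065 rad clockwise. The jar, hopper and brush in this view have not moved. Handing in.

```bash
python3 -c "
from station import r
print(r.finish_job())"
```

```text
the job is handed in; nothing more can be done
None
```

I turned the collar in until the burrs touched (about 0.05 rad past first touch), set it back about 60 degrees by the tool's angle, let go and handed the job in; no verdict came back.

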